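Index the tube reader's swing arm over the green cup

ROBOT

A 6-joint arm with a two-finger parallel gripper is mounted at the origin on the work surface. World frame = base frame: x ahead of the robot, y to its left, z up, the work surface at z = 0. Lengths are in m, angles in rad, forces in N, time in s.
With the tool pointing down it reaches from about 0.35 to 0.95 m from the base axis. Payload 17.4 kg.
Tool frame: the origin (TCP) lies between the finger pads; the fingertips stand nose_length ahead of it and the grasp point (between the pads) lies 2 mm behind it (nose_length is the distance from the TCP to the fingertips, in m); z points along the fingers, y is the line along which they close (so a half turn about z gives the same grasp; the last joint's range is limited). The gripper opens to 93 mm and grips with 3 to 60 N. Pads are 15 mm wide; open, the fingers measure 128 mm over their backs; the gripper's body (75 mm by 188 mm) begins 65 mm behind the grasp point.
Start: joints at [1.116, 0.116, 1.442, -0, 1.584, -0.038], TCP at [0.273, 0.617, 0.236] pointing down, gripper open.
Joint ranges: [-2.83, 2.83], [-0.83, 2.19], [0.07, 2.5], [-1.14, 4.28], [0.01, 3], [-2.97, 2.97]. Speed limits (rad/s): [1.89, 1.89, 2.22, 3.14, 3.14, 3.14].

INTERFACE

Orientations are given as a 3x3 rotation matrix whose columns are the frame's x, y, z axes.
In Python, from workcell import read_state, snapshot, camera_model, sign_off, search_frame, nose_length gives the robot as it stands.
- The arm moves only by the tool step_arm, never from a script. Its argument "plan" is a list of rows, each an object with "claw": the finger opening in m, from 0 to 0.093; "xyz": the shift along the tool's x, y, z in m, a list of three; "yaw": the turn about the tool's z in degrees. In form: [{"claw": claw, "xyz": [tx, ty, tz], "yaw": yaw}, ...]. A call has 1 to 20 rows; each row is the pose to reach, as a shift and turn from the pose commanded when the call began, along the tool's axes at that moment; what a row does not reach only later rows make up. A row lasts 1/12 s, in which the tool goes at most 41.7 mm and 7.16 degrees, less where a joint would pass 70% of its speed; a pose out of reach is approached as far as the arm can. A call with a gripper value outside its range is refused whole. The fingers move at their own pace and stop on an object; "grip_force" is the grip in N (left out, the last holds). Time passes only in rows, so rows that repeat a pose let the fingers close. It gives the time, the measured TCP pose, the force, the opening and the grip force at its end, in the units of the state.
- read_state(): the state, without advancing time (a new reading comes with each control period).
- snapshot(name): name is "side" or "top"; returns (picture, depth): 480x640x3 uint8, blue, green, red; 480x640 float32, m along the optical axis (not along the pixel's ray), 0 where there is no reading.
- camera_model(name): a dict with "intrinsics" (3x3 intrinsics, pixels), "pose" (4x4, takes a point from camera to world coordinates). Camera axes: x right, y down, z forward; pixel columns grow to the right and rows downward; lengths in m; the calibration is good to about 2 mm. A picture is of the moment at which its call begins. camera_model takes no time and is no camera call.
- sign_off(): hands the job in; it is judged then, once.
Trained networks look in the newest picture that a camera, given by its name, has taken for a name from the list of things; names that differ only in an ending like _2 or _b are one class to them, and where a whole thing is asked for, a point or a joint stands for the part that bears it (a point fixed in the world has none). Each returns a list of dicts, best first, with "p" (0 to 1); they miss things now and then, are a little off and sometimes report something else, mostly with a low value. They report only what shows in the picture. A call takes as long as a camera call.
- search_frame(camera, label): "extent" ([left, top, right, bottom] in pixels, round what is visible of it).
The state is a dict: "time_s": time; "q": joint angles; "qd": joint speeds; "joint_efforts": joint torques, N m; "tcp_pos": TCP position; "tool_rot": TCP orientation; "ft_force": force on the tool from outside, world axes, zero at the start; "ft_torque": the same for the moment, N m; "gripper_width": finger opening in m; "finger_force": force on a finger pad.
Only numpy, scipy, OpenCV 4.12 (cv2) and the standard library are available. Lean on these libraries where they do the work, as an engineer would, in place of code of your own. Each camera call takes 0.05 s, during which the arm holds its last target. There are 200 camera calls.

TASK

Hook a fingertip through the red pull ring on the reader's swing arm, lift the spring pin clear, and swing the arm just one hole, no further, towards the green cup; then let the pin drop fully home in that hole so that the lens stands over the green cup. Do it gently and without gripping the ring, and leave the cups and everything else on the bench where they stand.

Things in the scene. Friction and masses are not known exactly. Their poses are not given: they have to be found in the camera images.
- ring (a point): Centre of the red pull ring: 60 mm inside, 74 mm outside diameter, 7 mm round bar; 138 mm above the bench, 250 mm from the pivot axis. It stands upright on the pin head, square to the arm (its axis is level and lies along the arm), so a finger tilted 30 to 60 degrees from vertical passes through it, pointing along the arm either towards the pivot or away from it, and can lift its top bar.
- pin_head (a point): Top centre of the red pin head (20 mm wide) that carries the ring, on the vertical pin axis, 250 mm from the pivot axis, 103 mm above the bench when the pin is home. Head and ring rise with the pin.
- pivot (a point): Point on the bench on the vertical pivot axis of the swing arm, at the far end of the reader's fixed white base plate (340 by 420 by 12 mm). The arm, a blue bar 34 mm wide (54 to 66 mm above the bench), reaches 270 mm from here towards the robot's side.
- lens (a point): Underside of the lens below the black reading head, in the middle of the arm, 150 mm from the pivot axis, 50 mm above the bench. The head is 44 mm wide, its top 98 mm above the bench; its near face is 72 mm from the ring centre.
- cup_green_top (a point): Centre of the top of the green sample cup: loose, aluminium with a green upper band and four white caps, 38 mm in diameter, 34 mm high, top 46 mm above the bench. It stands on the spot next to the reading head, left or right. Like cups: grey under the head, blue on its other side, orange and yellow outermost. Spots are 150 mm from the pivot axis, 0.32 rad apart.
- reader_arm (a joint): Angle of the swing arm about its pivot, rad: about 0 at the start, growing anticlockwise seen from above (free end to the robot's right, -y). The five holes of the index rail lie at -0.64, -0.32, 0, 0.32 and 0.64 (80 mm apart at the pin). The hinge turns easily and stays where it is left; the pin has about 0.005 rad of play in a hole.
- index_pin (a joint): Lift of the spring pin, m: 0 fully home in a hole; about 0.012 resting on the rail's top between holes; clear of the rail above that; end of travel 0.022. A spring pulls it down with about 6 N when home, 10 N fully lifted. Its round tip finds a hole if the arm is within about 0.015 rad of it.
- cup_blue_top (a point): Centre of the top of the blue cup, of the same make as the green one; leave it alone.
- cup_grey_top (a point): Centre of the top of the grey cup, of the same make as the green one; leave it alone.
- cup_orange_top (a point): Centre of the top of the orange cup, of the same make as the green one; leave it alone.
- cup_yellow_top (a point): Centre of the top of the yellow cup, of the same make as the green one; leave it alone.
- strip_rack: Loose blue rack with a strip of eight white tubes, 100 by 32 by 30 mm; leave it alone. Origin under its centre.
- vial: Loose small jar with a red cap, 28 mm wide, 50 mm high; leave it alone. Origin under its centre.
- buffer: Loose bottle with a blue cap, 60 mm wide, 120 mm high; leave it alone. Origin under its centre.
- tip_box: Loose orange box of pipette tips, 120 by 85 by 56 mm; leave it alone. Origin under its centre.

How it is judged:
By the outcome, as a careful person would: the job done as asked, in the order asked, and still so for the second after the job is handed in, with the robot touching nothing.
It also fails if it takes over 38 s, if anything falls off the work surface, if the arm or the gripper's body presses on something with over 40 N, if the wrist force passes 120 N, or if a joint passes its speed limit or range.

## Working session

There is one attempt and no reset: what is moved stays moved. The work goes in short steps, Python scripts to look and compute and a tool call to move; the robot and the scene stay as the last step left them, time stands still between calls to the robot, and variables do not carry over. Pictures are saved under pics/ and viewed, at most 10 in all, crops included, and the job is handed in when it is done.

Besides the shell and the picture viewer there is one more tool, called in YAML: its name, and indented under it one key for each argument. step_arm: Moves the arm, as the interface text tells. Its arguments: {"type":"object","properties":{"plan":{"type":"array","items":{"type":"object","properties":{"claw":{"type":"number"},"xyz":{"type":"array","items":{"type":"number"}},"yaw":{"type":"number"}}}},"grip_force":{"type":"number"}},"required":["plan"]}

```bash
mkdir -p pics; ls; python3 - <<'E'
from workcell import *
import cv2,numpy as np
np.set_printoptions(precision=4,suppress=True)
print(read_state(),nose_length)
for c in("side","top"):
    im,d=snapshot(c);cv2.imwrite(f"pics/{c}0.png",im);np.save(f"pics/{c}0.npy",d)
    m=camera_model(c);print(c,m)
    for l in("ring","pin_head","lens","cup_green_top","cup_grey_top","cup_blue_top","reader_arm"):
        print(c,l,[(r["extent"],round(r["p"],2)) for r in search_frame(c,l)[:2]])
E
```

```text
pics
{'time_s': 0.0, 'q': array([ 1.1162,  0.1165,  1.4423,  0.    ,  1.584 , -0.0378]), 'qd': array([-0.001 ,  0.0004,  0.0001,  0.0003, -0.0002, -0.0009]), 'joint_efforts': array([ -0.0012, -72.1278, -62.2594,   0.0779,   0.024 ,  -0.0001]), 'tcp_pos': array([0.2732, 0.617 , 0.2349]), 'tool_rot': array([[-0.9144,  0.4048, -0.0005],
       [ 0.4048,  0.9144, -0.0011],
       [ 0.0001, -0.0012, -1.    ]]), 'ft_force': array([-0.5001,  0.8597,  0.0494]), 'ft_torque': array([-0.0428, -0.0534, -0.0221]), 'finger_force': 0.0, 'gripper_width': 0.09292949108270318} 0.017
side {'intrinsics': array([[434.0361,   0.    , 316.7467],
       [  0.    , 434.0361, 246.083 ],
       [  0.    ,   0.    ,   1.    ]]), 'pose': array([[-0.97  , -0.1843,  0.1585,  0.4056],
       [-0.2431,  0.7343, -0.6338,  0.6097],
       [ 0.0005, -0.6533, -0.7571,  0.8243],
       [ 0.    ,  0.    ,  0.    ,  1.    ]])}
side ring [([310.1, 237.1, 319.6, 269.1], 0.64)]
side pin_head [([309.0, 236.3, 319.4, 269.4], 0.8)]
side lens [([199.5, 237.5, 326.2, 282.6], 0.89), ([364.0, 120.2, 390.0, 162.6], 0.52)]
side cup_gr
[... 216 characters left out ...]
top {'intrinsics': array([[489.3755,   0.    , 319.5933],
       [  0.    , 489.3755, 239.9226],
       [  0.    ,   0.    ,   1.    ]]), 'pose': array([[ 0.0054, -0.9945,  0.1051,  0.4432],
       [-0.9999, -0.0067, -0.0117, -0.0042],
       [ 0.0123, -0.105 , -0.9944,  1.2676],
       [ 0.    ,  0.    ,  0.    ,  1.    ]])}
top ring [([276.3, 244.7, 305.8, 248.6], 0.62)]
top pin_head [([277.6, 238.8, 306.3, 248.0], 0.46)]
top lens [([274.6, 142.5, 308.9, 257.0], 0.59)]
top cup_green_top [([310.1, 198.9, 322.6, 214.9], 0.57), ([187.4, 313.1, 210.3, 359.9], 0.39)]
top cup_grey_top []
top cup_blue_top [([269.1, 195.2, 282.7, 214.3], 0.75)]
top reader_arm [([276.7, 139.3, 311.7, 255.1], 0.74)]
```

View pics/top0.png

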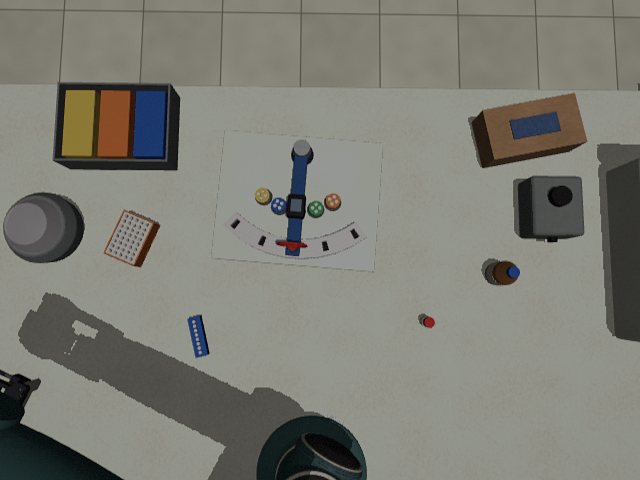

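View pics/side0.png

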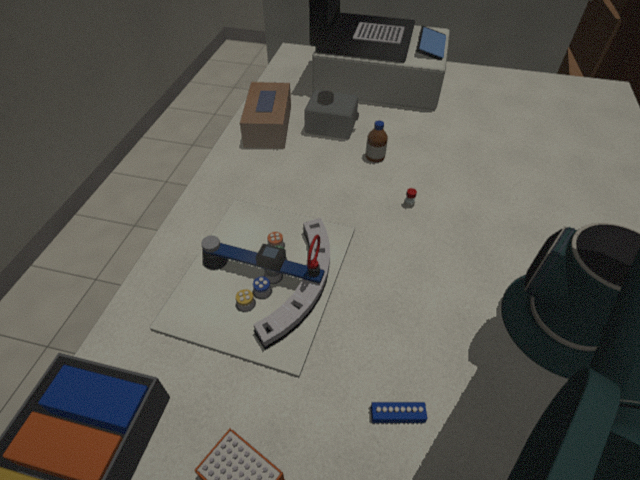

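The pivot is at about (302,147) and the red ring at about (291,245). Green is at (316,209), on the robot's right (-y), so the target is +0.32 rad. The moves give no tilt, so I'll check how the arm behaves at the edge of its reach, up in free space.

step_arm:
  plan:
    - {"claw": 0.0, "xyz": [0, 0, -0.1], "yaw": 0}
    - {"claw": 0.0, "xyz": [0, 0.0, -0.25], "yaw": 0}
    - {"claw": 0.0, "xyz": [0, 0.3, -0.4], "yaw": 0}
    - {"claw": 0.0, "xyz": [0, 0.5, -0.5], "yaw": 0}
    - {"claw": 0.0, "xyz": [0, 0.5, -0.5], "yaw": 0}
    - {"claw": 0.0, "xyz": [0, 0.5, -0.5], "yaw": 0}
    - {"claw": 0.0, "xyz": [0, 0.5, -0.5], "yaw": 0}
    - {"claw": 0.0, "xyz": [0, 0.5, -0.5], "yaw": 0}
    - {"claw": 0.0, "xyz": [0, 0.5, -0.5], "yaw": 0}
    - {"claw": 0.0, "xyz": [0, 0.5, -0.5], "yaw": 0}
    - {"claw": 0.0, "xyz": [0, 0.5, -0.5], "yaw": 0}
    - {"claw": 0.0, "xyz": [0, 0.5, -0.5], "yaw": 0}
    - {"claw": 0.0, "xyz": [0, 0.5, -0.5], "yaw": 0}
    - {"claw": 0.0, "xyz": [0, 0.5, -0.5], "yaw": 0}
    - {"claw": 0.0, "xyz": [0, 0.5, -0.5], "yaw": 0}
    - {"claw": 0.0, "xyz": [0, 0.5, -0.5], "yaw": 0}

```text
time_s: 2.13
tcp_pos: [0.353, 0.7973, 0.502]
tool_rot: [[-0.914, 0.405, 0.013], [0.405, 0.914, 0.029], [-0.0, 0.031, -1.0]]
ft_force: [-0.2, -1.1, 0.5]
gripper_width: 0.0006
finger_force: 0.0
```

```bash
python3 - <<'E'
from workcell import *
import numpy as np
np.set_printoptions(precision=4,suppress=True)
s=read_state();print(s["q"],s["tcp_pos"],s["tool_rot"])
E
cat > h.py <<'E'
import numpy as np,cv2
from workcell import *
np.set_printoptions(precision=4,suppress=True)
def at_z(c,u,v,z):
    m=camera_model(c);P=m["pose"];r=P[:3,:3]@np.linalg.inv(m["intrinsics"])@[u,v,1]
    return P[:3,3]+r*(z-P[2,3])/r[2]
def px(c,p):
    m=camera_model(c);P=m["pose"];q=m["intrinsics"]@(P[:3,:3].T@(np.array(p)-P[:3,3]));return q[:2]/q[2]
def cloud(c,d):
    m=camera_model(c);P=m["pose"];v,u=np.mgrid[:480,:640]
    r=np.stack([u,v,np.ones_like(u)],-1)@np.linalg.inv(m["intrinsics"]).T*d[...,None]
    return r@P[:3,:3].T+P[:3,3]
E
python3 - <<'E'
from h import *
for c in("top","side"):
    im=cv2.imread(f"pics/{c}0.png").astype(int);W=cloud(c,np.load(f"pics/{c}0.npy"))
    b,g,r=im[...,0],im[...,1],im[...,2]
    box=(abs(W[...,1]-0.06)<.25)&(W[...,0]>.35)&(W[...,0]<.8)
    red=(r>90)&(g<r*.35)&(b<r*.35)&box&(W[...,2]>.07)
    p=W[red];print(c,"red",len(p),p.mean(0),np.median(p,0),p.min(0),p.max(0))
    a=(b>90)&(r<.5*b)&box&(W[...,2]>.056)&(W[...,2]<.075)
    p=W[a];print(len(p))
    if len(p)>20:
        l=cv2.fitLine(p[:,:2].astype(np.float32),cv2.DIST_HUBER,0,.01,.01).ravel();print("arm",l,p.min(0),p.max(0),np.arctan2(l[1],l[0]))
    gn=(g>90)&(r<.6*g)&(b<.7*g)&box&(W[...,2]>.02)
    p=W[gn];print("green",len(p),p.mean(0))
print("pivot",at_z("top",302,147,.09))
E
```

```text
[ 1.1245  0.8084  0.0724  0.001   2.2294 -0.029 ] [0.353  0.7973 0.502 ] [[-0.9144  0.4045  0.0129]
 [ 0.4048  0.914   0.0287]
 [-0.0001  0.0315 -0.9995]]
top red 115 [0.5511 0.0483 0.1382] [0.5515 0.0478 0.1184] [0.5437 0.016  0.0937] [0.5555 0.075  0.1805]
3
green 84 [ 0.6516 -0.0077  0.0586]
side red 69 [0.5512 0.0536 0.1331] [0.5517 0.0536 0.1112] [0.5441 0.0302 0.1023] [0.5582 0.0775 0.176 ]
0
green 0 [nan nan nan]
pivot [0.798  0.0266 0.09  ]<stdin>:13: RuntimeWarning: Mean of empty slice.
  ret = um.true_divide(
```

Pushing past the reach limit gave a small tilt of about 1.8°. I'll check whether it carries over between calls.

step_arm:
  plan:
    - {"claw": 0, "xyz": [0, 0.3, 0], "yaw": 0}
    - {"claw": 0, "xyz": [0, 0.3, 0], "yaw": 0}
    - {"claw": 0, "xyz": [0, 0.3, 0], "yaw": 0}

```text
time_s: 2.38
tcp_pos: [0.3702, 0.8357, 0.4524]
tool_rot: [[-0.914, 0.404, 0.022], [0.405, 0.913, 0.05], [-0.0, 0.055, -0.998]]
ft_force: [0.3, -0.3, -0.3]
gripper_width: 0.0003
finger_force: 0.0
```

step_arm:
  plan:
    - {"claw": 0, "xyz": [0, 0.3, 0], "yaw": 0}
    - {"claw": 0, "xyz": [0, 0.3, 0], "yaw": 0}

```text
time_s: 2.55
tcp_pos: [0.3811, 0.8605, 0.4217]
tool_rot: [[-0.914, 0.404, 0.032], [0.405, 0.912, 0.073], [-0.0, 0.079, -0.997]]
ft_force: [-0.6, -0.5, -1.0]
gripper_width: 0.0005
finger_force: 0.0
```

```bash
python3 -c "
from h import *
s=read_state();print(s['time_s'],s['q'],s['tcp_pos'],s['tool_rot'])"
```

```text
2.55 [ 1.1262  0.8993  0.0724  0.0025  2.0905 -0.0266] [0.3811 0.8605 0.4217] [[-0.9144  0.4035  0.0322]
 [ 0.4048  0.9115  0.0725]
 [-0.0001  0.0794 -0.9968]]
```

The tilt accumulates at about 1.4° per call, so I can build up the hook tilt. It has to point the right way, so I'll first go to the azimuth of the ring.

step_arm:
  plan:
    - {"claw": 0, "xyz": [-0.04, -0.03, 0], "yaw": -5}
    - {"claw": 0, "xyz": [-0.839, -0.611, -0.049], "yaw": -28}
    - {"claw": 0, "xyz": [-0.839, -0.611, -0.049], "yaw": -28}
    - {"claw": 0, "xyz": [-0.839, -0.611, -0.049], "yaw": -28}
    - {"claw": 0, "xyz": [-0.839, -0.611, -0.049], "yaw": -28}
    - {"claw": 0, "xyz": [-0.839, -0.611, -0.049], "yaw": -28}
    - {"claw": 0, "xyz": [-0.839, -0.611, -0.049], "yaw": -28}
    - {"claw": 0, "xyz": [-0.839, -0.611, -0.049], "yaw": -28}
    - {"claw": 0, "xyz": [-0.839, -0.611, -0.049], "yaw": -28}
    - {"claw": 0, "xyz": [-0.839, -0.611, -0.049], "yaw": -28}
    - {"claw": 0, "xyz": [-0.839, -0.611, -0.049], "yaw": -28}
    - {"claw": 0, "xyz": [-0.839, -0.611, -0.049], "yaw": -28}
    - {"claw": 0, "xyz": [-0.839, -0.611, -0.049], "yaw": -28}
    - {"claw": 0, "xyz": [-0.839, -0.611, -0.049], "yaw": -28}
    - {"claw": 0, "xyz": [-0.839, -0.611, -0.049], "yaw": -28}
    - {"claw": 0, "xyz": [-0.839, -0.611, -0.049], "yaw": -28}
    - {"claw": 0, "xyz": [-0.839, -0.611, -0.049], "yaw": -28}
    - {"claw": 0, "xyz": [-0.839, -0.611, -0.049], "yaw": -28}
    - {"claw": 0, "xyz": [-0.839, -0.611, -0.049], "yaw": -28}
    - {"claw": 0, "xyz": [-0.839, -0.611, -0.049], "yaw": -28}

```text
time_s: 4.22
tcp_pos: [0.7814, 0.1653, 0.4241]
tool_rot: [[-0.997, -0.073, 0.032], [-0.071, 0.995, 0.071], [-0.037, 0.068, -0.997]]
ft_force: [-0.3, 1.6, -0.3]
gripper_width: 0.0004
finger_force: 0.0
```

```bash
python3 -c "
from h import *
s=read_state();print(s['time_s'],s['q'],s['tcp_pos'],s['tool_rot'])
print(s['tool_rot'].T@(np.array([.92,-.04,.44])-s['tcp_pos']))"
```

```text
4.2167 [ 0.1533  0.3957  0.8077  0.0688  1.8949 -1.4661] [0.7814 0.1653 0.4241] [[-0.9968 -0.073   0.032 ]
 [-0.0706  0.995   0.0708]
 [-0.037   0.0684 -0.997 ]]
[-0.1243 -0.2133 -0.026 ]
```

step_arm:
  plan:
    - {"claw": 0, "xyz": [-0.03, -0.05, -0.005], "yaw": 0}
    - {"claw": 0, "xyz": [-0.124, -0.213, -0.026], "yaw": 0}
    - {"claw": 0, "xyz": [-0.124, -0.213, -0.026], "yaw": 0}
    - {"claw": 0, "xyz": [-0.124, -0.213, -0.026], "yaw": 0}
    - {"claw": 0, "xyz": [-0.124, -0.213, -0.026], "yaw": 0}
    - {"claw": 0, "xyz": [-0.124, -0.213, -0.026], "yaw": 0}
    - {"claw": 0, "xyz": [-0.4, -0.24, -0.1], "yaw": 0}
    - {"claw": 0, "xyz": [-0.4, -0.24, -0.1], "yaw": 0}
    - {"claw": 0, "xyz": [-0.4, -0.24, -0.1], "yaw": 0}

```text
time_s: 4.97
tcp_pos: [0.9368, -0.0259, 0.4154]
tool_rot: [[-0.996, -0.072, 0.055], [-0.068, 0.995, 0.071], [-0.06, 0.067, -0.996]]
ft_force: [-0.9, -0.1, 0.8]
gripper_width: 0.0003
finger_force: 0.0
```

step_arm:
  plan:
    - {"claw": 0, "xyz": [-0.3, 0, -0.08], "yaw": 0}

```text
time_s: 5.05
tcp_pos: [0.9454, -0.0227, 0.4166]
tool_rot: [[-0.994, -0.072, 0.085], [-0.066, 0.995, 0.07], [-0.09, 0.064, -0.994]]
ft_force: [-0.9, -0.6, 1.0]
gripper_width: 0.0005
finger_force: 0.0
```

step_arm:
  plan:
    - {"claw": 0, "xyz": [-0.3, 0, -0.08], "yaw": 0}

```text
time_s: 5.13
tcp_pos: [0.955, -0.0183, 0.4149]
tool_rot: [[-0.991, -0.073, 0.113], [-0.065, 0.995, 0.07], [-0.118, 0.062, -0.991]]
ft_force: [0.5, -0.5, -0.1]
gripper_width: 0.0004
finger_force: 0.0
```

step_arm:
  plan:
    - {"claw": 0, "xyz": [-0.3, 0, -0.08], "yaw": 0}

```text
time_s: 5.22
tcp_pos: [0.9641, -0.0149, 0.413]
tool_rot: [[-0.988, -0.073, 0.138], [-0.064, 0.996, 0.07], [-0.143, 0.06, -0.988]]
ft_force: [0.5, 0.9, -1.1]
gripper_width: 0.0006
finger_force: 0.0
```

step_arm:
  plan:
    - {"claw": 0, "xyz": [-0.6, 0, -0.08], "yaw": 0}
    - {"claw": 0, "xyz": [-0.6, 0, -0.08], "yaw": 0}

```text
time_s: 5.38
tcp_pos: [0.9812, -0.0084, 0.4]
tool_rot: [[-0.983, -0.073, 0.168], [-0.062, 0.996, 0.07], [-0.172, 0.058, -0.983]]
ft_force: [-0.4, 0.0, 0.9]
gripper_width: 0.0006
finger_force: 0.0
```

```bash
python3 -c "
from h import *
s=read_state();print(s['time_s'],s['q'],s['tcp_pos'],s['tool_rot'])"
```

```text
5.3833 [-0.0576  0.927   0.0724  0.0865  1.9761 -1.6559] [ 0.9812 -0.0084  0.4   ] [[-0.9831 -0.0731  0.1678]
 [-0.0621  0.9956  0.0698]
 [-0.1722  0.0582 -0.9833]]
```

step_arm:
  plan:
    - {"claw": 0, "xyz": [-0.5, 0, -0.02], "yaw": 0}

```text
time_s: 5.47
tcp_pos: [0.9929, -0.0052, 0.3914]
tool_rot: [[-0.979, -0.073, 0.189], [-0.06, 0.996, 0.07], [-0.193, 0.057, -0.979]]
ft_force: [-0.4, -0.2, -0.3]
gripper_width: 0.0007
finger_force: 0.0
```

step_arm:
  plan:
    - {"claw": 0, "xyz": [-0.5, 0, -0.02], "yaw": 0}

```text
time_s: 5.55
tcp_pos: [1.005, -0.0022, 0.3842]
tool_rot: [[-0.974, -0.072, 0.214], [-0.059, 0.996, 0.07], [-0.218, 0.056, -0.974]]
ft_force: [0.5, -0.1, 0.0]
gripper_width: 0.0005
finger_force: 0.0
```

step_arm:
  plan:
    - {"claw": 0, "xyz": [-0.5, 0, -0.01], "yaw": 0}

```text
time_s: 5.63
tcp_pos: [1.0164, 0.0008, 0.378]
tool_rot: [[-0.968, -0.072, 0.238], [-0.057, 0.996, 0.07], [-0.243, 0.054, -0.969]]
ft_force: [0.3, 0.3, -0.2]
gripper_width: 0.0006
finger_force: 0.0
```

step_arm:
  plan:
    - {"claw": 0, "xyz": [-0.5, 0, 0], "yaw": 0}

```text
time_s: 5.72
tcp_pos: [1.0275, 0.0037, 0.3723]
tool_rot: [[-0.962, -0.072, 0.263], [-0.055, 0.996, 0.07], [-0.267, 0.053, -0.962]]
ft_force: [-0.8, 0.4, 0.3]
gripper_width: 0.0004
finger_force: 0.0
```

step_arm:
  plan:
    - {"claw": 0, "xyz": [-0.5, 0, 0], "yaw": 0}

```text
time_s: 5.8
tcp_pos: [1.0381, 0.0064, 0.3677]
tool_rot: [[-0.955, -0.071, 0.288], [-0.053, 0.996, 0.07], [-0.292, 0.052, -0.955]]
ft_force: [-0.7, 0.6, 0.5]
gripper_width: 0.0001
finger_force: 0.0
```

step_arm:
  plan:
    - {"claw": 0, "xyz": [-0.5, 0, 0.02], "yaw": 0}

```text
time_s: 5.88
tcp_pos: [1.0488, 0.0091, 0.3632]
tool_rot: [[-0.947, -0.071, 0.313], [-0.051, 0.996, 0.07], [-0.316, 0.05, -0.947]]
ft_force: [-0.2, -0.0, -0.1]
gripper_width: 0.0003
finger_force: 0.0
```

step_arm:
  plan:
    - {"claw": 0, "xyz": [-0.5, 0, 0.03], "yaw": 0}

```text
time_s: 5.97
tcp_pos: [1.0593, 0.0117, 0.3588]
tool_rot: [[-0.939, -0.071, 0.337], [-0.05, 0.996, 0.07], [-0.341, 0.049, -0.939]]
ft_force: [-0.2, 0.6, -0.1]
gripper_width: 0.0005
finger_force: 0.0
```

step_arm:
  plan:
    - {"claw": 0, "xyz": [-0.5, 0, 0.04], "yaw": 0}

```text
time_s: 6.05
tcp_pos: [1.0696, 0.0141, 0.3548]
tool_rot: [[-0.93, -0.07, 0.362], [-0.048, 0.996, 0.07], [-0.365, 0.048, -0.93]]
ft_force: [-0.3, 0.4, -0.1]
gripper_width: 0.0002
finger_force: 0.0
```

```bash
python3 -c "
from h import *
s=read_state();print(s['time_s'],s['q'],s['tcp_pos'],s['tool_rot'])"
```

```text
6.05 [-0.0325  0.9906  0.0724  0.0829  1.7093 -1.6377] [1.0696 0.0141 0.3548] [[-0.9296 -0.0701  0.3617]
 [-0.0478  0.9964  0.0702]
 [-0.3654  0.048  -0.9296]]
```

step_arm:
  plan:
    - {"claw": 0, "xyz": [-0.5, 0, 0.02], "yaw": 0}

```text
time_s: 6.13
tcp_pos: [1.0788, 0.0164, 0.353]
tool_rot: [[-0.92, -0.07, 0.386], [-0.046, 0.996, 0.07], [-0.39, 0.047, -0.92]]
ft_force: [-0.1, -0.2, 0.1]
gripper_width: 0.0005
finger_force: 0.0
```

step_arm:
  plan:
    - {"claw": 0, "xyz": [-0.5, 0, 0.03], "yaw": 0}

```text
time_s: 6.22
tcp_pos: [1.0877, 0.0185, 0.3524]
tool_rot: [[-0.909, -0.069, 0.411], [-0.044, 0.997, 0.07], [-0.414, 0.046, -0.909]]
ft_force: [-0.2, -0.3, 0.1]
gripper_width: 0.0007
finger_force: 0.0
```

step_arm:
  plan:
    - {"claw": 0, "xyz": [-0.5, 0, 0.04], "yaw": 0}

```text
time_s: 6.3
tcp_pos: [1.0964, 0.0206, 0.352]
tool_rot: [[-0.898, -0.069, 0.435], [-0.042, 0.997, 0.07], [-0.438, 0.045, -0.898]]
ft_force: [0.1, -0.2, -0.1]
gripper_width: 0.0002
finger_force: 0.0
```

step_arm:
  plan:
    - {"claw": 0, "xyz": [-0.5, 0, 0.05], "yaw": 0}

```text
time_s: 6.38
tcp_pos: [1.1049, 0.0225, 0.3518]
tool_rot: [[-0.886, -0.068, 0.459], [-0.04, 0.997, 0.07], [-0.462, 0.044, -0.886]]
ft_force: [-0.1, -0.7, -0.0]
gripper_width: 0.0002
finger_force: 0.0
```

step_arm:
  plan:
    - {"claw": 0, "xyz": [-0.5, 0, 0.06], "yaw": 0}

```text
time_s: 6.47
tcp_pos: [1.1133, 0.0244, 0.3519]
tool_rot: [[-0.873, -0.068, 0.482], [-0.038, 0.997, 0.07], [-0.485, 0.043, -0.873]]
ft_force: [0.8, -0.5, 0.1]
gripper_width: 0.0001
finger_force: 0.0
```

step_arm:
  plan:
    - {"claw": 0, "xyz": [-0.5, 0, 0.07], "yaw": 0}

```text
time_s: 6.55
tcp_pos: [1.1214, 0.0262, 0.3524]
tool_rot: [[-0.86, -0.067, 0.505], [-0.037, 0.997, 0.07], [-0.509, 0.042, -0.86]]
ft_force: [-0.2, -0.2, 0.2]
gripper_width: 0.0005
finger_force: 0.0
```

step_arm:
  plan:
    - {"claw": 0, "xyz": [-0.5, 0, 0.08], "yaw": 0}

```text
time_s: 6.63
tcp_pos: [1.1294, 0.0279, 0.3532]
tool_rot: [[-0.847, -0.067, 0.528], [-0.035, 0.997, 0.07], [-0.531, 0.041, -0.846]]
ft_force: [-0.4, 0.3, -1.1]
gripper_width: 0.0007
finger_force: 0.0
```

step_arm:
  plan:
    - {"claw": 0, "xyz": [-0.5, 0, 0.09], "yaw": 0}

```text
time_s: 6.72
tcp_pos: [1.1371, 0.0295, 0.3544]
tool_rot: [[-0.832, -0.066, 0.55], [-0.033, 0.997, 0.07], [-0.553, 0.041, -0.832]]
ft_force: [-0.4, -0.2, -0.5]
gripper_width: 0.0003
finger_force: 0.0
```

step_arm:
  plan:
    - {"claw": 0, "xyz": [-0.5, 0, 0.1], "yaw": 0}

```text
time_s: 6.8
tcp_pos: [1.1446, 0.0311, 0.3559]
tool_rot: [[-0.817, -0.066, 0.572], [-0.031, 0.997, 0.07], [-0.575, 0.04, -0.817]]
ft_force: [0.1, -0.5, -0.3]
gripper_width: 0.0008
finger_force: 0.0
```

step_arm:
  plan:
    - {"claw": 0, "xyz": [-0.5, 0, 0.11], "yaw": 0}

```text
time_s: 6.88
tcp_pos: [1.1519, 0.0326, 0.3577]
tool_rot: [[-0.802, -0.065, 0.594], [-0.029, 0.997, 0.07], [-0.597, 0.039, -0.802]]
ft_force: [0.7, -0.4, -0.3]
gripper_width: 0.0006
finger_force: 0.0
```

step_arm:
  plan:
    - {"claw": 0, "xyz": [-0.5, 0, 0.12], "yaw": 0}

```text
time_s: 6.97
tcp_pos: [1.1589, 0.034, 0.3599]
tool_rot: [[-0.786, -0.065, 0.615], [-0.027, 0.997, 0.07], [-0.618, 0.038, -0.786]]
ft_force: [0.5, 0.2, -0.3]
gripper_width: 0.0003
finger_force: 0.0
```

step_arm:
  plan:
    - {"claw": 0, "xyz": [-0.5, 0, 0.13], "yaw": 0}

```text
time_s: 7.05
tcp_pos: [1.1657, 0.0353, 0.3624]
tool_rot: [[-0.77, -0.064, 0.635], [-0.025, 0.997, 0.07], [-0.638, 0.038, -0.769]]
ft_force: [-0.4, -0.1, 0.5]
gripper_width: 0.0004
finger_force: 0.0
```

step_arm:
  plan:
    - {"claw": 0, "xyz": [-0.5, 0, 0.14], "yaw": 0}

```text
time_s: 7.13
tcp_pos: [1.1723, 0.0366, 0.3651]
tool_rot: [[-0.753, -0.064, 0.655], [-0.024, 0.997, 0.07], [-0.658, 0.037, -0.752]]
ft_force: [0.2, 0.6, -0.9]
gripper_width: 0.0007
finger_force: 0.0
```

step_arm:
  plan:
    - {"claw": 0, "xyz": [-0.5, 0, 0.15], "yaw": 0}

```text
time_s: 7.22
tcp_pos: [1.1786, 0.0378, 0.3682]
tool_rot: [[-0.736, -0.063, 0.674], [-0.022, 0.997, 0.07], [-0.677, 0.037, -0.735]]
ft_force: [0.3, 0.1, 0.3]
gripper_width: 0.0004
finger_force: 0.0
```

```bash
python3 -c "
from h import *
s=read_state();print(s['time_s'],s['q'],s['tcp_pos'],s['tool_rot'])"
```

```text
7.2167 [-0.0078  1.0337  0.0724  0.0782  1.2944 -1.6197] [1.1786 0.0378 0.3682] [[-0.7357 -0.0633  0.6743]
 [-0.0217  0.9973  0.07  ]
 [-0.6769  0.0368 -0.7351]]
```

Tilt is now 42.7° at heading 0.10 rad. Next I'll refine the ring and pivot from the first pictures and plan the approach.

```bash
python3 - <<'E'
from h import *
from scipy.optimize import least_squares
for c in("top","side"):
    im=cv2.imread(f"pics/{c}0.png").astype(int);b,g,r=im[...,0],im[...,1],im[...,2]
    m=(r>90)&(g<r*.45)&(b<r*.45)
    v,u=np.nonzero(m); x0,x1,y0,y1=(265,318,230,262) if c=="top" else (298,330,228,275)
    k=(u>=x0)&(u<=x1)&(v>=y0)&(v<=y1);u,v=u[k],v[k];print(c,len(u),u.min(),u.max(),v.min(),v.max())
    globals()[c]=np.stack([u,v],1)
# hub: dark cylinder top height
W=cloud("top",np.load("pics/top0.npy"))
h=(np.hypot(W[...,0]-.795,W[...,1]-.027)<.05)&(W[...,2]>.08);p=W[h];z=np.percentile(p[:,2],80)
p=p[p[:,2]>z-.008];print("hub",len(p),(p.min(0)+p.max(0))/2,p.mean(0))
# ring silhouette fit (extents): parameters x,y,psi
def pts(x,y,psi):
    a=np.linspace(0,2*np.pi,120)
    lat=np.array([-np.sin(psi),np.cos(psi),0]); fwd=np.array([np.cos(psi),np.sin(psi),0])
    P=[]
    for t in np.linspace(0,2*np.pi,12):
        rr=.0335+.0035*np.cos(t)
        P.append(np.array([x,y,.138])+rr*np.cos(a)[:,None]*lat+rr*np.sin(a)[:,None]*[0,0,1]+.0035*np.sin(t)*fwd)
    for z in(.085,.103): P.append(np.array([x,y,z])+.01*np.stack([np.cos(a),np.sin(a),0*a],1))
    return np.vstack(P)
def ext(q): return np.r_[q.min(0),q.max(0)]
def res(p):
    P=pts(*p);o=[]
    for c,Q in(("top",top),("side",side)):
        q=np.array([px(c,w) for w in P]);e=ext(q)-ext(Q)-[-.5,-.5,.5,.5]
        if c=="top": e=e[[0,2,1]]  # lower edge overlaps arm
        else: e=e[[0,1,2]]
        o+=list(e)
    return o
s=least_squares(res,[.551,.05,-.08],diff_step=1e-3);print(s.x,np.round(s.fun,1))
print("green",at_z("top",316.4,208.5,.046),"blue",at_z("top",279,206,.046),"yel",at_z("top",263,196,.046),"or",at_z("top",333,202,.046))
E
```

```text
top 116 280 305 242 249
side 87 309 317 235 265
hub 101 [0.802  0.0281 0.0828] [0.8021 0.0288 0.082 ]Traceback (most recent call last):
  File "<stdin>", line 32, in <module>
    return func(*args, **kwargs)
    vector_fun = VectorFunction(
        fun_wrapped,
    ...<6 lines>...
        workers=workers
    )
    self._update_fun()
    ~~~~~~~~~~~~~~~~^^
    self.f = self.fun_wrapped(xp_copy(self.x))
             ~~~~~~~~~~~~~~~~^^^^^^^^^^^^^^^^^
    return np.atleast_1d(self.fun(x))
                         ~~~~~~~~^^^
    return self.f(x, *self.args, **self.kwargs)
           ~~~~~~^^^^^^^^^^^^^^^^^^^^^^^^^^^^^^
  File "<stdin>", line 27, in res
  File "h.py", line 8, in px
    m=camera_model(c);P=m["pose"];q=m["intrinsics"]@(P[:3,:3].T@(np.array(p)-P[:3,3]));return q[:2]/q[2]
ValueError: time passes only in moves, steps and waits
```

```bash
python3 - <<'E'
from h import *
M={c:camera_model(c) for c in("top","side")}
def proj(c,P):
    m=M[c];q=(P-m["pose"][:3,3])@m["pose"][:3,:3]@m["intrinsics"].T;return q[:,:2]/q[:,2:]
a=np.linspace(0,2*np.pi,120);best=[]
def pts(x,y,psi):
    lat=np.array([-np.sin(psi),np.cos(psi),0]);fwd=np.array([np.cos(psi),np.sin(psi),0])
    P=[np.array([x,y,.138])+(.0335+.0035*np.cos(t))*(np.cos(a)[:,None]*lat+np.sin(a)[:,None]*[0,0,1])+.0035*np.sin(t)*fwd for t in np.linspace(0,6.28,9)]
    return np.vstack(P+[np.array([x,y,.1])+.01*np.stack([np.cos(a),np.sin(a),0*a],1)])
for x in np.arange(.54,.562,.001):
  for y in np.arange(.038,.062,.001):
    psi=np.arctan2(.0285-y,.802-x)
    P=pts(x,y,psi);t=proj("top",P);s=proj("side",P)
    e=[t[:,0].min()-279,t[:,0].max()-305.7,t[:,1].max()-249,s[:,0].min()-308.7,s[:,1].min()-235]
    best.append((np.abs(e).sum(),x,y,psi,np.round(e,1)))
best.sort(key=lambda b:b[0])
for b in best[:3]:print(b)
s=read_state();R=s["tool_rot"];tcp=s["tcp_pos"];x,y=best[0][1:3]
aim=np.array([x,y,.138]);pre=aim-.12*R[:,2]
print("pre",pre,"tool shift",R.T@(pre-tcp))
pv=np.array([.802,.0285]);print(np.hypot(*(pv-[x,y])))
E
```

```text
(np.float64(8.64477030487788), np.float64(0.548), np.float64(0.05100000000000001), np.float64(-0.0883520624323412), array([-5. ,  0.2,  2.6, -0.3, -0.6]))
(np.float64(8.794997379647583), np.float64(0.549), np.float64(0.05100000000000001), np.float64(-0.08869945485215938), array([-5. ,  0.2,  2.2, -0.8, -0.6]))
(np.float64(8.824077046164291), np.float64(0.547), np.float64(0.05200000000000001), np.float64(-0.09189729155416052), array([-5.4, -0.3,  3. , -0. , -0.1]))
pre [0.4671 0.0426 0.2262] tool shift [ 0.6195  0.0446 -0.3751]
0.25499460778612554
```

step_arm:
  plan:
    - {"claw": 0, "xyz": [0.02, 0, -0.01], "yaw": 0}
    - {"claw": 0, "xyz": [0.617, 0.0435, -0.373], "yaw": 0}
    - {"claw": 0, "xyz": [0.617, 0.0435, -0.373], "yaw": 0}
    - {"claw": 0, "xyz": [0.617, 0.0435, -0.373], "yaw": 0}
    - {"claw": 0, "xyz": [0.617, 0.0435, -0.373], "yaw": 0}
    - {"claw": 0, "xyz": [0.617, 0.0435, -0.373], "yaw": 0}
    - {"claw": 0, "xyz": [0.617, 0.0435, -0.373], "yaw": 0}
    - {"claw": 0, "xyz": [0.617, 0.0435, -0.373], "yaw": 0}
    - {"claw": 0, "xyz": [0.617, 0.0435, -0.373], "yaw": 0}
    - {"claw": 0, "xyz": [0.617, 0.0435, -0.373], "yaw": 0}
    - {"claw": 0, "xyz": [0.617, 0.0435, -0.373], "yaw": 0}
    - {"claw": 0, "xyz": [0.617, 0.0435, -0.373], "yaw": 0}
    - {"claw": 0, "xyz": [0.617, 0.0435, -0.373], "yaw": 0}
    - {"claw": 0, "xyz": [0.617, 0.0435, -0.373], "yaw": 0}
    - {"claw": 0, "xyz": [0.617, 0.0435, -0.373], "yaw": 0}
    - {"claw": 0, "xyz": [0.617, 0.0435, -0.373], "yaw": 0}
    - {"claw": 0, "xyz": [0.617, 0.0435, -0.373], "yaw": 0}
    - {"claw": 0, "xyz": [0.617, 0.0435, -0.373], "yaw": 0}
    - {"claw": 0, "xyz": [0.617, 0.0435, -0.373], "yaw": 0}
    - {"claw": 0, "xyz": [0.617, 0.0435, -0.373], "yaw": 0}

```text
time_s: 8.88
tcp_pos: [0.4976, 0.0415, 0.2354]
tool_rot: [[-0.735, -0.063, 0.675], [-0.022, 0.997, 0.07], [-0.678, 0.037, -0.734]]
ft_force: [-0.4, 0.1, 0.7]
gripper_width: 0.0004
finger_force: 0.0
```

```bash
python3 - <<'E'
from h import *
s=read_state();R=s["tool_rot"];print(s["time_s"],s["q"],s["tcp_pos"],R)
print(R.T@(np.array([.551,.05,.138])-s["tcp_pos"]))
a,_=snapshot("side");b,_=snapshot("top")
A=cv2.resize(a[180:330,220:420],(800,600),interpolation=cv2.INTER_CUBIC)
B=cv2.resize(b[190:280,240:360],(800,600),interpolation=cv2.INTER_CUBIC)
cv2.imwrite("pics/s1.png",A);cv2.imwrite("pics/t1.png",B)
E
```

```text
8.8833 [-0.0131 -0.7721  2.2477  0.0988  0.9252 -1.662 ] [0.4976 0.0415 0.2354] [[-0.7347 -0.0635  0.6754]
 [-0.0219  0.9973  0.0699]
 [-0.678   0.0366 -0.7341]]
[0.0266 0.0016 0.1082]
```

View pics/s1.png

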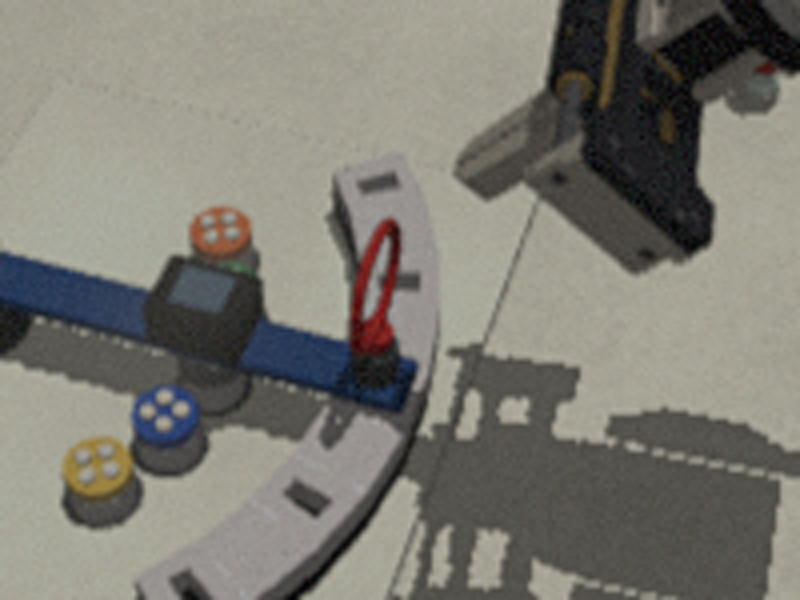

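The side view shows the finger tip at about (475,175) in the crop, short of the ring at (375,290), which is clear. I'll measure the finger's shape in the tool frame from depth.

```bash
python3 - <<'E'
from h import *
s=read_state();R=s["tool_rot"];t=s["tcp_pos"]
for c in("side","top"):
    im,d=snapshot(c);P=(cloud(c,d)-t)@R
    k=(d>0)&(abs(P)<.12).all(-1)&(P[...,2]<.03);P=P[k]
    for z in np.arange(-.09,.03,.01):
        q=P[(P[:,2]>=z)&(P[:,2]<z+.01)]
        if len(q):print(c,round(z,3),len(q),"x",q[:,0].min().round(3),q[:,0].max().round(3),"y",q[:,1].min().round(3),q[:,1].max().round(3))
E
```

```text
side -0.09 475 x -0.037 0.034 y -0.082 0.09
side -0.08 370 x -0.037 0.034 y -0.084 0.09
side -0.07 60 x -0.035 0.035 y -0.083 0.089
side -0.06 11 x -0.01 -0.008 y 0.005 0.019
side -0.05 53 x -0.011 0.001 y -0.013 0.021
side -0.04 67 x -0.01 0.002 y -0.014 0.021
side -0.03 64 x -0.011 0.002 y -0.013 0.02
side -0.02 72 x -0.01 0.008 y -0.012 0.019
side -0.01 69 x -0.011 0.009 y -0.012 0.019
side -0.0 63 x -0.01 0.008 y -0.015 0.019
side 0.01 20 x -0.01 0.008 y -0.006 0.014
top -0.09 490 x -0.04 0.028 y -0.091 0.083
top -0.08 155 x -0.04 0.027 y -0.087 0.083
top -0.07 9 x -0.037 -0.012 y -0.084 0.083
top -0.05 13 x -0.013 -0.001 y -0.006 0.015
top -0.04 55 x -0.014 -0.008 y -0.018 0.015
top -0.03 46 x -0.013 -0.009 y -0.018 0.015
top -0.02 47 x -0.014 -0.008 y -0.017 0.012
top -0.01 45 x -0.013 -0.008 y -0.017 0.012
top -0.0 43 x -0.014 -0.008 y -0.016 0.012
top 0.01 22 x -0.013 -0.008 y -0.012 0.01
```

View pics/t1.png

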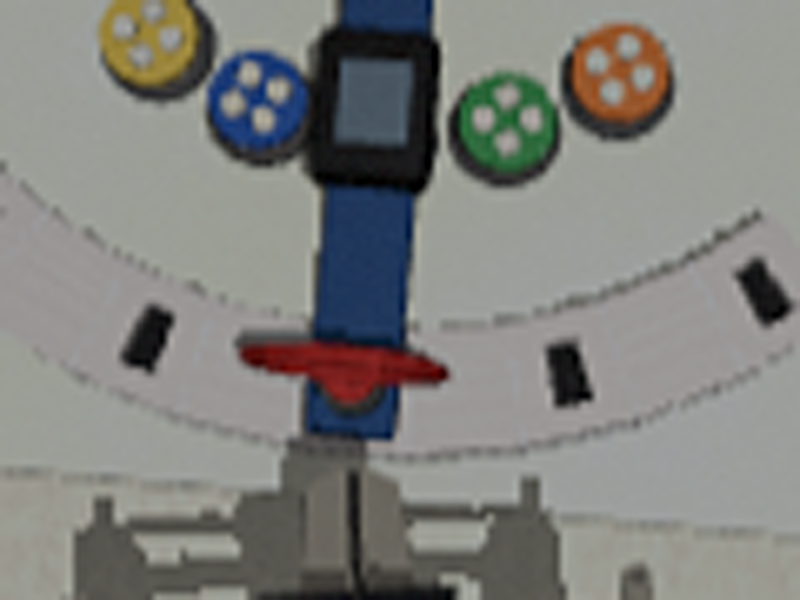

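step_arm:
  plan:
    - {"claw": 0, "xyz": [0.013, 0.001, 0.019], "yaw": 0}
    - {"claw": 0, "xyz": [0.0266, 0.001, 0.038], "yaw": 0}
    - {"claw": 0, "xyz": [0.0266, 0.001, 0.038], "yaw": 0}
    - {"claw": 0, "xyz": [0.0266, 0.001, 0.038], "yaw": 0}

```text
time_s: 9.42
tcp_pos: [0.5053, 0.0443, 0.1867]
tool_rot: [[-0.739, -0.063, 0.67], [-0.022, 0.997, 0.07], [-0.673, 0.037, -0.739]]
ft_force: [-0.3, 0.3, 0.5]
gripper_width: 0.0005
finger_force: 0.0
```

```bash
python3 - <<'E'
from h import *
s=read_state();R=s["tool_rot"];print(s["time_s"],s["q"],s["tcp_pos"],R[:,2],s["ft_force"])
print(R.T@(np.array([.551,.0495,.138])-s["tcp_pos"]))
E
```

```text
9.4167 [-0.0035 -0.7286  2.3021  0.0975  0.834  -1.6606] [0.5053 0.0443 0.1867] [ 0.6702  0.0698 -0.7389] [-0.3447  0.2629  0.4867]
[-0.0011  0.0005  0.067 ]
```

Good. Now I'll insert the finger along its axis.

step_arm:
  plan:
    - {"claw": 0, "xyz": [0, 0, 0.012], "yaw": 0}
    - {"claw": 0, "xyz": [0, 0, 0.024], "yaw": 0}
    - {"claw": 0, "xyz": [0, 0, 0.036], "yaw": 0}
    - {"claw": 0, "xyz": [0, 0, 0.048], "yaw": 0}
    - {"claw": 0, "xyz": [0, 0, 0.058], "yaw": 0}

```text
time_s: 9.83
tcp_pos: [0.5453, 0.0483, 0.1456]
tool_rot: [[-0.737, -0.063, 0.673], [-0.021, 0.997, 0.07], [-0.675, 0.037, -0.737]]
ft_force: [0.3, 0.5, -0.1]
gripper_width: 0.0005
finger_force: 0.0
```

step_arm:
  plan:
    - {"claw": 0, "xyz": [0, 0, 0.008], "yaw": 0}
    - {"claw": 0, "xyz": [0, 0, 0.016], "yaw": 0}
    - {"claw": 0, "xyz": [0, 0, 0.016], "yaw": 0}

```text
time_s: 10.08
tcp_pos: [0.5552, 0.0494, 0.1317]
tool_rot: [[-0.739, -0.063, 0.671], [-0.021, 0.997, 0.07], [-0.673, 0.037, -0.738]]
ft_force: [-0.1, 0.2, -0.6]
gripper_width: 0.0005
finger_force: 0.0
```

```bash
python3 - <<'E'
from h import *
s=read_state();R=s["tool_rot"];print(s["time_s"],s["q"],s["tcp_pos"],R,s["ft_force"])
print("up",R.T@[0,0,1.],"-y",R.T@[0,-1.,0],"+x",R.T@[1.,0,0])
a,_=snapshot("side");b,_=snapshot("top")
cv2.imwrite("pics/s2.png",np.hstack([cv2.resize(a[200:300,270:370],(400,400),interpolation=2),cv2.resize(b[195:275,250:330],(400,400),interpolation=2)]))
E
```

```text
10.0833 [ 0.011  -0.527   2.2802  0.1026  0.6529 -1.6655] [0.5552 0.0494 0.1317] [[-0.739  -0.0625  0.6708]
 [-0.0212  0.9974  0.0696]
 [-0.6734  0.0372 -0.7383]] [-0.1137  0.1833 -0.5664]
up [-0.6734  0.0372 -0.7383] -y [ 0.0212 -0.9974 -0.0696] +x [-0.739  -0.0625  0.6708]
```

View pics/s2.png

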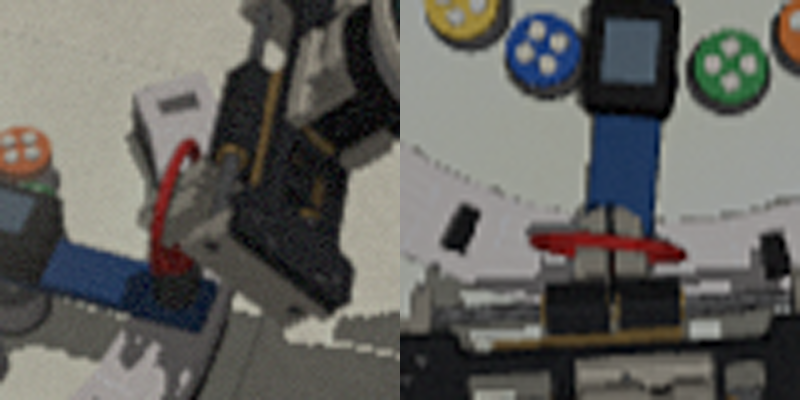

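The finger is through the ring and centred, with no contact force. I'll lift in small steps and watch the force.

step_arm:
  plan:
    - {"claw": 0, "xyz": [-0.0027, 0.0001, -0.003], "yaw": 0}
    - {"claw": 0, "xyz": [-0.0054, 0.0003, -0.0059], "yaw": 0}
    - {"claw": 0, "xyz": [-0.0054, 0.0003, -0.0059], "yaw": 0}

```text
time_s: 10.43
tcp_pos: [0.5547, 0.0493, 0.1419]
tool_rot: [[-0.737, -0.063, 0.673], [-0.021, 0.997, 0.07], [-0.676, 0.037, -0.736]]
ft_force: [0.8, 0.0, 0.5]
gripper_width: 0.0002
finger_force: 0.0
```

step_arm:
  plan:
    - {"claw": 0, "xyz": [-0.0013, 0.0001, -0.0015], "yaw": 0}
    - {"claw": 0, "xyz": [-0.0027, 0.0001, -0.003], "yaw": 0}

```text
time_s: 10.6
tcp_pos: [0.5541, 0.0493, 0.1442]
tool_rot: [[-0.738, -0.063, 0.671], [-0.021, 0.997, 0.07], [-0.674, 0.037, -0.738]]
ft_force: [-0.8, 1.3, -3.1]
gripper_width: 0.0007
finger_force: 1.5
```

step_arm:
  plan:
    - {"claw": 0, "xyz": [-0.0013, 0.0001, -0.0015], "yaw": 0}
    - {"claw": 0, "xyz": [-0.0027, 0.0001, -0.003], "yaw": 0}

```text
time_s: 10.77
tcp_pos: [0.5536, 0.0493, 0.1471]
tool_rot: [[-0.74, -0.063, 0.67], [-0.021, 0.997, 0.07], [-0.672, 0.037, -0.739]]
ft_force: [-2.1, 3.3, -7.6]
gripper_width: 0.0004
finger_force: 3.2
```

step_arm:
  plan:
    - {"claw": 0, "xyz": [-0.0013, 0.0001, -0.0015], "yaw": 0}
    - {"claw": 0, "xyz": [-0.0027, 0.0001, -0.003], "yaw": 0}

```text
time_s: 10.93
tcp_pos: [0.5538, 0.0493, 0.1512]
tool_rot: [[-0.74, -0.063, 0.67], [-0.021, 0.997, 0.07], [-0.673, 0.037, -0.739]]
ft_force: [-2.9, 2.6, -8.0]
gripper_width: 0.0007
finger_force: 3.7
```

step_arm:
  plan:
    - {"claw": 0, "xyz": [-0.002, 0.0001, -0.0022], "yaw": 0}
    - {"claw": 0, "xyz": [-0.004, 0.0002, -0.0044], "yaw": 0}
    - {"claw": 0, "xyz": [-0.0054, 0.0003, -0.0059], "yaw": 0}
    - {"claw": 0, "xyz": [-0.0054, 0.0003, -0.0059], "yaw": 0}

```text
time_s: 11.27
tcp_pos: [0.5541, 0.0491, 0.1603]
tool_rot: [[-0.739, -0.062, 0.671], [-0.021, 0.997, 0.07], [-0.674, 0.037, -0.738]]
ft_force: [-5.5, 0.6, -8.3]
gripper_width: 0.0005
finger_force: 4.5
```

step_arm:
  plan:
    - {"claw": 0, "xyz": [-0.001, 0.0001, -0.0011], "yaw": 0}
    - {"claw": 0, "xyz": [-0.002, 0.0001, -0.0022], "yaw": 0}
    - {"claw": 0, "xyz": [-0.002, 0.0001, -0.0022], "yaw": 0}

```text
time_s: 11.52
tcp_pos: [0.5541, 0.0491, 0.1631]
tool_rot: [[-0.739, -0.062, 0.671], [-0.021, 0.997, 0.07], [-0.674, 0.037, -0.738]]
ft_force: [-5.4, 0.4, -8.9]
gripper_width: 0.0002
finger_force: 4.7
```

```bash
python3 - <<'E'
from h import *
s=read_state();R=s["tool_rot"];print(s["time_s"],s["tcp_pos"],R,s["ft_force"])
a,d=snapshot("side");W=cloud("side",d);b,g,r=[a[...,i].astype(int) for i in range(3)]
red=(r>90)&(g<r*.4)&(b<r*.4)&(abs(W[...,1]-0.05)<.08)&(abs(W[...,0]-.55)<.06)&(W[...,2]>.07)
v,u=np.nonzero(red);p=W[red];print(len(p),p.min(0),p.max(0),u.min(),u.max(),v.min(),v.max())
cv2.imwrite("pics/s3.png",cv2.resize(a[200:300,270:370],(600,600),interpolation=2))
E
```

```text
11.5167 [0.5541 0.0491 0.1631] [[-0.7388 -0.0625  0.671 ]
 [-0.0212  0.9974  0.0695]
 [-0.6736  0.0371 -0.7382]] [-5.414  0.409 -8.873]
55 [0.5488 0.03   0.1707] [0.5548 0.0842 0.1935] 308 317 229 253
```

View pics/s3.png

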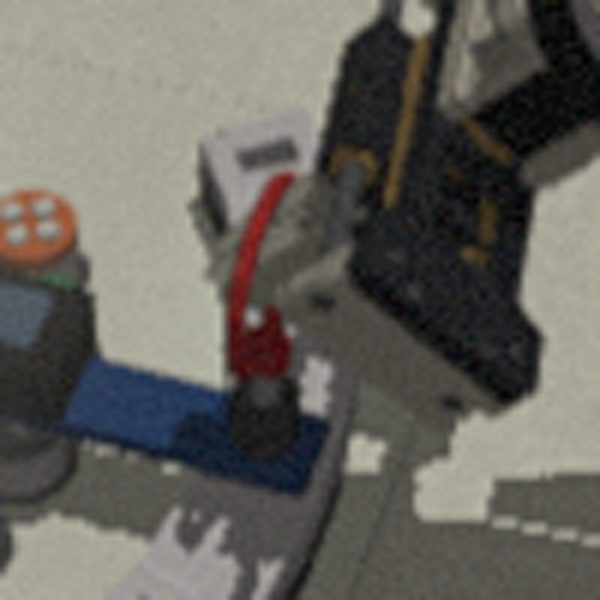

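The pin is lifted about 17 mm. I'll swing roughly 70 mm along the arc at low speed, then measure the arm angle.

step_arm:
  plan:
    - {"claw": 0, "xyz": [0.0002, -0.003, -0.0003], "yaw": 0}
    - {"claw": 0, "xyz": [0.0005, -0.008, -0.0008], "yaw": 0}
    - {"claw": 0, "xyz": [0.0008, -0.014, -0.0014], "yaw": 0}
    - {"claw": 0, "xyz": [0.001, -0.02, -0.002], "yaw": 0}
    - {"claw": 0, "xyz": [0.001, -0.027, -0.0023], "yaw": 0}
    - {"claw": 0, "xyz": [0.0009, -0.034, -0.0026], "yaw": 0}
    - {"claw": 0, "xyz": [0.0008, -0.04, -0.0028], "yaw": 0}
    - {"claw": 0, "xyz": [0.0005, -0.047, -0.0028], "yaw": 0}
    - {"claw": 0, "xyz": [0.0001, -0.054, -0.0028], "yaw": 0}
    - {"claw": 0, "xyz": [-0.0004, -0.06, -0.0027], "yaw": 0}
    - {"claw": 0, "xyz": [-0.001, -0.065, -0.0025], "yaw": 0}
    - {"claw": 0, "xyz": [-0.0015, -0.07, -0.0022], "yaw": 0}
    - {"claw": 0, "xyz": [-0.0015, -0.07, -0.0022], "yaw": 0}

```text
time_s: 12.65
tcp_pos: [0.5576, -0.0223, 0.1621]
tool_rot: [[-0.74, -0.062, 0.67], [-0.022, 0.997, 0.068], [-0.672, 0.036, -0.739]]
ft_force: [-14.5, -3.7, -8.4]
gripper_width: 0.0006
finger_force: 7.9
```

```bash
cat > ang.py <<'E'
from h import *
def ang(im,lo=.03,hi=.24):
    b,g,r=[im[...,i].astype(int) for i in range(3)]
    m=camera_model("top");P=m["pose"];v,u=np.mgrid[:480,:640]
    ray=np.stack([u,v,np.ones_like(u)],-1)@np.linalg.inv(m["intrinsics"]).T@P[:3,:3].T
    X=P[:3,3]+ray*((.066-P[2,3])/ray[...,2])[...,None]
    d=np.hypot(X[...,0]-.802,X[...,1]-.0285);az=np.arctan2(X[...,1]-.0285,.802-X[...,0])
    # head/bar: use blue pixels, exclude cups (around 150 mm)
    k=(b>60)&(r<.55*b)&(d>lo)&(d<hi)&(abs(d-.15)>.035)&(abs(az)<.6)
    p=X[k][:,:2].astype(np.float32);l=cv2.fitLine(p,cv2.DIST_HUBER,0,.001,.001).ravel()
    t=-np.arctan2(l[1]*np.sign(-l[0]),abs(l[0]))
    kr=(r>90)&(g<.4*r)&(b<.4*r)&(d>.2)&(d<.32)
    return len(p),t,-az[k].mean(),u[kr].min() if kr.any() else 0,u[kr].max() if kr.any() else 0
if __name__=="__main__":
    print(ang(cv2.imread("pics/top0.png")))
    s=read_state();R=s["tool_rot"];print(s["time_s"],s["tcp_pos"],R,s["ft_force"])
    b,_=snapshot("top");print(ang(b))
    a,d=snapshot("side");W=cloud("side",d);B,G,r=[a[...,i].astype(int) for i in range(3)]
    red=(r>90)&(G<r*.4)&(B<r*.4)&(abs(W[...,1])<.12)&(abs(W[...,0]-.55)<.06)&(W[...,2]>.07)
    p=W[red];print(len(p),p.min(0),p.max(0),p.mean(0))
    import time;n=f"pics/m{int(time.time())}.png";cv2.imwrite(n,np.hstack([cv2.resize(a[200:300,270:370],(400,400),interpolation=2),cv2.resize(b[180:280,250:350],(400,400),interpolation=2)]));print(n)
E
python3 ang.py
```

```text
(692, np.float32(-0.074245065), np.float64(-0.07949388613533617), np.int64(280), np.int64(305))
12.65 [ 0.5576 -0.0223  0.1621] [[-0.74   -0.0619  0.6697]
 [-0.0216  0.9974  0.0684]
 [-0.6722  0.0361 -0.7395]] [-14.4907  -3.7172  -8.4452]
(619, np.float32(0.22398736), np.float64(0.20587410402592107), np.int64(310), np.int64(337))
42 [ 0.5495 -0.0355  0.1695] [0.56   0.0126 0.1895] [ 0.5538 -0.006   0.1819]
pics/m1796286212.png
```

```bash
ls pics/m*; cp pics/m1796286212.png pics/m1.png
```

```text
pics/m1796286212.png
```

View pics/m1796286212.png

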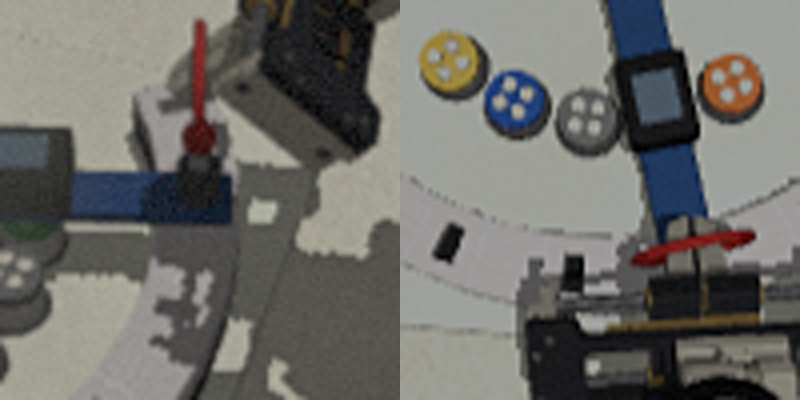

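```bash
cat > ang2.py <<'E'
from h import *
from scipy.optimize import least_squares
def bar(im):
    b,g,r=[im[...,i].astype(int) for i in range(3)]
    m=camera_model("top");P=m["pose"];v,u=np.mgrid[:480,:640]
    ray=np.stack([u,v,np.ones_like(u)],-1)@np.linalg.inv(m["intrinsics"]).T@P[:3,:3].T
    X=P[:3,3]+ray*((.066-P[2,3])/ray[...,2])[...,None]
    d=np.hypot(X[...,0]-.802,X[...,1]-.0285);az=np.arctan2(X[...,1]-.0285,.802-X[...,0])
    rows=[]
    for lo,hi in((.04,.11),(.185,.208)):
        k=(b>60)&(r<.55*b)&(d>lo)&(d<hi)&(abs(az)<.45)
        # midline per distance bin
        for q in np.arange(lo,hi,.004):
            kk=k&(d>=q)&(d<q+.004)
            if kk.sum()>8: rows.append([(az[kk].min()+az[kk].max())/2,d[kk].mean()])
    rows=np.array(rows);A,D=rows.T
    x=.802-D*np.cos(A);y=.0285+D*np.sin(A)
    l=cv2.fitLine(np.stack([x,y],1).astype(np.float32),cv2.DIST_HUBER,0,.001,.001).ravel()
    return float(np.arctan(l[1]/l[0])),l[2:]
if __name__=="__main__":
    t0,p0=bar(cv2.imread("pics/top0.png"))
    im,_=snapshot("top");cv2.imwrite("pics/raw.png",im);t1,p1=bar(im)
    n=[np.array([-np.sin(t),np.cos(t)]) for t in(t0,t1)]
    if abs(t1-t0)>.1: print("pivot",np.linalg.solve(np.array(n),[n[0]@p0,n[1]@p1]))
    print(t0,t1,"turn",t1-t0,read_state()["time_s"])
    # azimuth of midpoint about the hub centre
E
python3 ang2.py
```

```text
pivot [0.7985 0.0291]
-0.07571274042129517 0.22124235332012177 turn 0.29695509374141693 12.8
```

step_arm:
  plan:
    - {"claw": 0, "xyz": [-0.0003, -0.002, 0.0002], "yaw": 0}
    - {"claw": 0, "xyz": [-0.0006, -0.004, 0.0004], "yaw": 0}
    - {"claw": 0, "xyz": [-0.0009, -0.0057, 0.0005], "yaw": 0}
    - {"claw": 0, "xyz": [-0.0009, -0.0057, 0.0005], "yaw": 0}

```text
time_s: 13.13
tcp_pos: [0.5588, -0.0275, 0.1619]
tool_rot: [[-0.74, -0.062, 0.669], [-0.022, 0.997, 0.069], [-0.672, 0.036, -0.74]]
ft_force: [-17.6, -4.2, -8.3]
gripper_width: 0.0006
finger_force: 8.9
```

```bash
python3 ang2.py; python3 -c "
from h import *
s=read_state();R=s['tool_rot'];print(s['tcp_pos'],s['ft_force'],R.T@[0,0,-1.],s['q'])"
```

```text
pivot [0.7983 0.0291]
-0.07571274042129517 0.2431439906358719 turn 0.31885673105716705 13.1833
[ 0.5587 -0.0274  0.1619] [-17.7492  -3.0747  -8.527 ] [ 0.6719 -0.0362  0.7398] [-0.1959 -0.5367  2.235   0.2943  0.7496 -1.9588]
```

The turn is 0.319 rad. Now I'll lower gently. If the pin is in the hole, the ring will still weigh on the finger at low lift.

step_arm:
  plan:
    - {"claw": 0, "xyz": [0.0013, -0.0001, 0.0015], "yaw": 0}
    - {"claw": 0, "xyz": [0.0027, -0.0001, 0.003], "yaw": 0}
    - {"claw": 0, "xyz": [0.004, -0.0002, 0.0044], "yaw": 0}
    - {"claw": 0, "xyz": [0.004, -0.0002, 0.0044], "yaw": 0}

```text
time_s: 13.52
tcp_pos: [0.5587, -0.0273, 0.1557]
tool_rot: [[-0.74, -0.062, 0.669], [-0.022, 0.997, 0.069], [-0.672, 0.036, -0.74]]
ft_force: [-17.5, -3.2, -7.7]
gripper_width: 0.0007
finger_force: 8.6
```

step_arm:
  plan:
    - {"claw": 0, "xyz": [0.0013, -0.0001, 0.0015], "yaw": 0}
    - {"claw": 0, "xyz": [0.0027, -0.0001, 0.003], "yaw": 0}
    - {"claw": 0, "xyz": [0.004, -0.0002, 0.0044], "yaw": 0}
    - {"claw": 0, "xyz": [0.004, -0.0002, 0.0044], "yaw": 0}

```text
time_s: 13.85
tcp_pos: [0.5588, -0.0273, 0.1499]
tool_rot: [[-0.74, -0.062, 0.669], [-0.022, 0.997, 0.069], [-0.672, 0.036, -0.74]]
ft_force: [-18.4, -3.4, -6.6]
gripper_width: 0.0003
finger_force: 8.5
```

```bash
python3 ang2.py
```

```text
pivot [0.7983 0.0291]
-0.07571274042129517 0.2420850545167923 turn 0.31779779493808746 13.9
```

step_arm:
  plan:
    - {"claw": 0, "xyz": [0.0013, -0.0001, 0.0015], "yaw": 0}
    - {"claw": 0, "xyz": [0.0027, -0.0001, 0.003], "yaw": 0}
    - {"claw": 0, "xyz": [0.004, -0.0002, 0.0044], "yaw": 0}
    - {"claw": 0, "xyz": [0.0054, -0.0003, 0.0059], "yaw": 0}
    - {"claw": 0, "xyz": [0.0054, -0.0003, 0.0059], "yaw": 0}

```text
time_s: 14.32
tcp_pos: [0.5603, -0.0274, 0.1446]
tool_rot: [[-0.736, -0.062, 0.674], [-0.021, 0.997, 0.068], [-0.676, 0.036, -0.736]]
ft_force: [-0.6, -1.7, -1.6]
gripper_width: 0.0008
finger_force: 1.5
```

step_arm:
  plan:
    - {"claw": 0, "xyz": [0.0013, -0.0001, 0.0015], "yaw": 0}
    - {"claw": 0, "xyz": [0.0027, -0.0001, 0.003], "yaw": 0}
    - {"claw": 0, "xyz": [0.0027, -0.0001, 0.003], "yaw": 0}

```text
time_s: 14.57
tcp_pos: [0.5599, -0.0265, 0.1395]
tool_rot: [[-0.738, -0.062, 0.672], [-0.021, 0.997, 0.069], [-0.675, 0.037, -0.737]]
ft_force: [-0.0, 0.2, -0.5]
gripper_width: 0.0005
finger_force: 0.0
```

```bash
python3 ang2.py;python3 ang.py
```

```text
pivot [0.7968 0.0292]
-0.07571274042129517 0.2438243180513382 turn 0.31953705847263336 14.6167
(692, np.float32(-0.074245065), np.float64(-0.07949388613533617), np.int64(280), np.int64(305))
14.6167 [ 0.5599 -0.0264  0.1396] [[-0.7379 -0.0624  0.6721]
 [-0.0211  0.9974  0.0694]
 [-0.6746  0.037  -0.7372]] [ 0.3471 -0.0183  0.2526]
(628, np.float32(0.2530556), np.float64(0.22254731836713876), np.int64(311), np.int64(339))
44 [ 0.5495 -0.0395  0.1537] [0.5631 0.0063 0.1769] [ 0.5551 -0.012   0.1684]
pics/m1796286294.png
```

The pin is home: ring top at 0.177 m, no force, turn 0.3195 rad. I'll centre the finger and withdraw along its axis, then go up.

step_arm:
  plan:
    - {"claw": 0, "xyz": [0.0025, -0.0012, 0.003], "yaw": 0}
    - {"claw": 0, "xyz": [0.0025, -0.0012, -0.009], "yaw": 0}
    - {"claw": 0, "xyz": [0.0025, -0.0012, -0.021], "yaw": 0}
    - {"claw": 0, "xyz": [0.0025, -0.0012, -0.033], "yaw": 0}
    - {"claw": 0, "xyz": [0.0025, -0.0012, -0.045], "yaw": 0}
    - {"claw": 0, "xyz": [0.0025, -0.0012, -0.06], "yaw": 0}
    - {"claw": 0, "xyz": [0.0025, -0.0012, -0.075], "yaw": 0}
    - {"claw": 0, "xyz": [-0.03, 0, -0.11], "yaw": 0}
    - {"claw": 0, "xyz": [-0.06, 0, -0.14], "yaw": 0}
    - {"claw": 0, "xyz": [-0.09, 0, -0.17], "yaw": 0}
    - {"claw": 0, "xyz": [-0.09, 0, -0.17], "yaw": 0}

```text
time_s: 15.63
tcp_pos: [0.5128, -0.0365, 0.3334]
tool_rot: [[-0.733, -0.063, 0.678], [-0.022, 0.997, 0.068], [-0.68, 0.035, -0.732]]
ft_force: [-0.1, -0.1, 1.3]
gripper_width: 0.0005
finger_force: 0.0
```

```bash
python3 ang2.py;python3 ang.py; python3 - <<'E'
import cv2,numpy as np
from workcell import *
a,_=snapshot("side");b,_=snapshot("top")
cv2.imwrite("pics/f.png",np.hstack([cv2.resize(a[200:320,220:340],(400,400),interpolation=2),cv2.resize(b[160:280,240:360],(400,400),interpolation=2)]))
print(read_state()["q"],read_state()["ft_force"])
E
```

```text
pivot [0.7967 0.0292]
-0.07571274042129517 0.2442656010389328 turn 0.31997834146022797 15.6833
(692, np.float32(-0.074245065), np.float64(-0.07949388613533617), np.int64(280), np.int64(305))
15.6833 [ 0.5128 -0.0365  0.3314] [[-0.7337 -0.0628  0.6765]
 [-0.0222  0.9974  0.0684]
 [-0.6791  0.0352 -0.7332]] [-0.2181 -0.0906  1.0999]
(667, np.float32(0.24053994), np.float64(0.22382008828018768), np.int64(311), np.int64(339))
47 [ 0.5499 -0.0415  0.102 ] [0.5659 0.0048 0.1764] [ 0.5568 -0.0166  0.1559]
pics/m1796286310.png
[-0.25166799 -0.70877817  2.07320038  0.26842521  1.08573406 -1.91044973] [-0.4450261  -0.73848479 -0.21532759]
```

View pics/f.png

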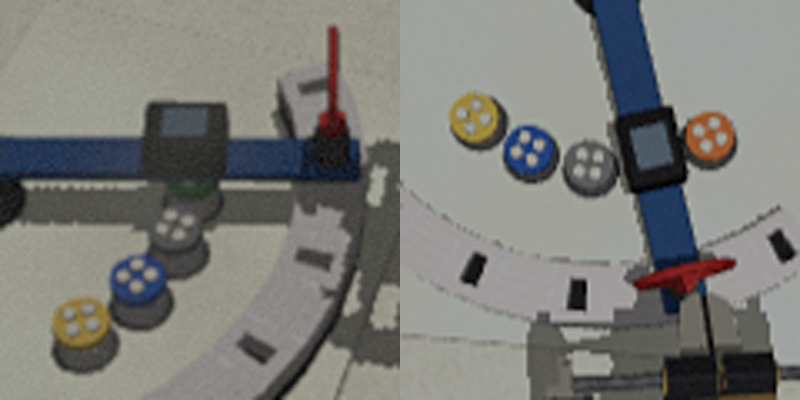

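The pictures show the lens head over the green cup, the pin seated, the ring free and the cups in place. The arm has turned 0.320 rad, so I'm handing in.

```bash
python3 -c "
from workcell import *
print(sign_off())"
```

```text
the job is handed in; nothing more can be done
None
```

The pin was lifted by hooking the ring without gripping it, and the arm swung one hole (measured turn 0.320 rad) to the green cup. The pin then dropped fully home, and I handed the job in with the gripper clear and the cups where they stood.

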